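Lift the coin tray out of the cash box and hold it over the counting mat

TASK

Open the lid of the cash box (it has a bar handle) past upright, without slamming it, so that it stays open; then take the coin tray inside by a light grip (it has a thin plastic fin), draw it out level and hold it over the middle of the rubber counting mat, about 10 cm above it, so that the cashier can count out the float. Both coin rolls stay in the tray, and the bottles, cups, calculator and card terminal stay where they are. Finish while still holding the tray up, level and still: do not put it down or let go.

Things in the scene. Friction and masses are not known exactly. Their poses are not given: they have to be found in the camera images.
- cashbox: grey steel cash box screwed to the table, 220 mm wide (its y) x 160 mm deep (its x) x 90 mm high with the lid shut; sheet 3 mm. The body is 65 mm high to its rim, the lid is a 25 mm deep shell on top. Origin under the centre of its floor, at table height; +x points from the front (lock side, towards the robot) to the hinge side, z up
- cash_lid (a joint): angle of the lid (rad): 0 shut, grows as the front edge rises, stop at 1.85. The lid weighs about 0.4 kg with slight hinge friction: it falls shut when let go short of upright, and once past upright (over 1.65) it stays open or sinks back on its stop
- lid_handle (a point): centre of the steel bar handle by the front edge of the lid: a round bar 10 mm thick, 100 mm long, parallel to the hinge (box y), on two end posts; with the lid shut its centre is 38 mm above the lid's top, 128 mm above the table, 68 mm in front (-x) of the box centre and 148 mm in front of the hinge line, 63 mm above it. The point turns with the lid
- lid_hinge (a point): middle of the hinge line of the lid, at the rear rim of the box, 65 mm above the table, 80 mm behind (+x of) the box centre; the hinge axis is the box's y
- tray_grip (a point): centre of the coin tray's finger grip (under the lid until it is opened): an upright plastic fin 12 mm thick (tray x), 60 mm long (tray y), standing 20 mm above the tray's rim; the point is 10 mm below the fin's top, 42 mm above the tray's underside, over the tray's centre. The fin is thin moulded plastic: more than 60 N from either finger cracks it
- coin_tray: the coin tray, grey plastic, 148 (x) x 208 (y) x 32 mm to its rim; origin under its centre. In the box its underside is 31 mm above the table, axes as the box, about 3 mm play all round. On either side of the fin an open compartment, 67 (x) x 77 (y) mm, 29 mm deep, with only a few flat coins, leaves room for the fingers. 0.3 to 0.6 kg with contents
- roll_a_center (a point): centre of a paper-wrapped coin roll, 23 mm thick, 58 mm long, lying loose in a side compartment of the coin tray; it must stay in the tray
- roll_b_center (a point): centre of the second coin roll, same size, in the diagonally opposite side compartment; it must stay in the tray
- mat: flat black rubber counting mat fixed to the table, 220 mm (its y) x 160 mm (its x), 5 mm thick; origin under its centre; on the other side of the robot's middle line from the cash box
- bottle_a: 1.5-litre drink bottle, 88 mm across, 300 mm tall, upright; origin under its centre; not to be moved
- bottle_b: 1.5-litre drink bottle like bottle_a; origin under its centre; not to be moved
- bottle_c: 1.5-litre drink bottle like bottle_a; origin under its centre; not to be moved
- cups_tall: tall stack of clear cups, mouths down, 74 mm across, 155 mm tall; origin under its centre; not to be moved
- cups_low: lower stack of clear cups, mouths down, 74 mm across, 113 mm tall; origin under its centre; not to be moved
- cup: single white cup, 74 mm across the rim, 85 mm tall; origin under its centre; not to be moved
- terminal: black card payment terminal lying on the table, 165 x 74 x 38 mm; origin under its centre; not to be moved
- calculator: grey desk calculator lying on the table, 140 x 85 x 16 mm; origin under its centre; not to be moved

How it is judged (in metres and radians):
On the way, in this order (a step that is already met when the one before it is completed fails the run):
1. the lid stands open past upright (value of joint cash_lid above 1.6 rad and z of tray_grip in the frame of cashbox below 0.09 m), for 0.2 s.
2. the coin tray is drawn up out of the box, with the lid still open (value of joint cash_lid above 1.5 rad and z of tray_grip in the frame of cashbox above 0.115 m and contact force between the fingers and coin_tray above 1 N), for 0.1 s.
At the end, for the whole second after the job is handed in: Lid open (over 1.5 rad); the fingers hold the coin tray still (under 0.03 m/s), level within 0.2 rad, fin centre within 60 mm of the mat centre horizontally and 102 to 212 mm above the table (underside 60 to 170 mm), touching neither box nor mat; both coin rolls lie in it (value of joint cash_lid above 1.5 rad and horizontal distance between tray_grip and mat below 0.06 m and height (world z) of tray_grip between 0.102 and 0.212 m and angle between tray_grip's own z axis and vertical below 0.2 rad and linear speed of coin_tray below 0.03 m/s and contact force between the fingers and coin_tray above 1 N and contact force between coin_tray and cashbox below 0.2 N and contact force between coin_tray and mat below 0.2 N and distance between each of roll_a_center, roll_b_center and tray_grip below 0.14 m and z of each of roll_a_center, roll_b_center in the frame of tray_grip above -0.045 m); the arm keeps its last pose, push and grip.
It fails at once if the thin plastic of the coin tray is squeezed or pushed too hard (contact force between the fingers and coin_tray above 125 N).
It fails at once if the lid slams (turns faster than 5 rad/s) (velocity of joint cash_lid above 5 rad/s or velocity of joint cash_lid below -5 rad/s).
It fails at once if the coin tray is tipped more than 0.4 rad (angle between tray_grip's own z axis and vertical above 0.4 rad).
It fails at once if a coin roll falls out of the tray (not ((distance between roll_a_center and tray_grip below 0.14 m and z of roll_a_center in the frame of tray_grip above -0.045 m) and (distance between roll_b_center and tray_grip below 0.14 m and z of roll_b_center in the frame of tray_grip above -0.045 m))).
It fails at once if a bystander is pushed more than 30 mm or tipped (distance of any of bottle_a, bottle_b, bottle_c, cups_tall, cups_low, cup, terminal, calculator from where it was at the start of the episode above 0.03 m or angle between any of bottle_a, bottle_b, bottle_c, cups_tall, cups_low, cup, terminal, calculator's own z axis and vertical above 0.35 rad).
It also fails if it takes over 58 s, if anything falls off the work surface, if the arm or the gripper's body presses on something with over 40 N, if the wrist force passes 120 N, or if a joint passes its speed limit or range.

ROBOT

A 6-joint arm with a two-finger parallel gripper is mounted at the origin on the work surface. World frame = base frame: x ahead of the robot, y to its left, z up, the work surface at z = 0. Lengths are in mm, angles in rad, forces in N, time in s.
With the tool pointing down it reaches from about 425 to 925 mm from the base axis. Payload 12.5 kg.
Tool frame: the origin (TCP) lies between the finger pads; the fingertips stand 25 mm ahead of it and the grasp point (between the pads) lies 6 mm ahead of it; z points along the fingers, y is the line along which they close (so a half turn about z gives the same grasp; the last joint's range is limited). The gripper opens to 85 mm and grips with 20 to 120 N. Pads are 22 mm wide; open, the fingers measure 114 mm over their backs; the gripper's body (76 mm by 85 mm) begins 54 mm behind the grasp point. The pads swing forward as they close: fully open they stand 13 mm farther back than shut.
Start: joints at [-1.357, 0.491, 1.559, -0, 1.092, -0.106], TCP at [196.508, -593.318, 256.327] pointing down, gripper open.
Joint ranges: [-3.1, 3.1], [-0.84, 2.19], [0.05, 2.79], [-1.13, 4.28], [0.06, 2.93], [-2.69, 2.69]. Speed limits (rad/s): [2.22, 2.22, 2.79, 3.14, 3.14, 3.14].

INTERFACE

Orientations are given as a unit quaternion [x, y, z, w].
In Python, from plant import robot gives the robot as it stands.
- The arm moves only by the shell command python3 -m inch 'ROWS'. ROWS is JSON, a list of rows, each a list of 3 entries, a list of its own where there are three numbers: the closure, from 0 (fully open) to 1 (shut), then the shift along the tool's x, y, z in units of 40 mm (1.0 is 40 mm), then the turn, a rotation vector about the tool's x, y, z in units of 8 degrees (1.0 is 8 degrees). In form: [[fingers, [dx, dy, dz], [wx, wy, wz]], ...]. A call has 1 to 20 rows; each row is the pose to reach, as a shift and turn from the pose commanded when the call began, along the tool's axes at that moment; what a row does not reach only later rows make up. A row lasts 1/8 s, in which the tool goes at most 62.5 mm and 10.7 degrees, less where a joint would pass 70% of its speed; a pose out of reach is approached as far as the arm can. A call with a gripper value outside its range is refused whole. The fingers move at their own pace and stop on an object; the grip force is fixed at half the most. Time passes only in rows, so rows that repeat a pose let the fingers close. It gives the time, the measured TCP pose, the force, the opening and the grip force at its end, in the units of the state.
- robot.observe(): the state, without advancing time (a new reading comes with each control period).
- robot.grab_frame(name): name is "side" or "top" or "wrist"; returns a dict with "color" (400x640x3 uint8, blue, green, red), "range_z" (400x640 float32, mm along the optical axis (not along the pixel's ray), 0 where there is no reading), "intrinsics" (3x3 intrinsics, pixels), "distortion" ([k1, k2, p1, p2, k3] as OpenCV has them; the pictures are not rectified), "R" (3x3) and "t" (3): a world point X has camera coordinates R X + t; the wrist camera has in their place "tool_from_camera" (4x4, takes a point from camera to tool coordinates, whose origin is the TCP and whose axes are the flange's). Camera axes: x right, y down, z forward; pixel columns grow to the right and rows downward; lengths in mm; the calibration is good to about 2 mm. A picture is of the moment at which its call begins: read the wrist's pose just before it.
- robot.finish_job(): hands the job in; it is judged then, once.
Trained networks look in a picture, given as the dict that the camera call returned (one of the last four; its "shot" number tells which), for a name from the list of things; names that differ only in an ending like _2 or _b are one class to them, and where a whole thing is asked for, a point or a joint stands for the part that bears it (a point fixed in the world has none). Each returns a list of dicts, best first, with "confidence" (0 to 1); they miss things now and then, are a little off and sometimes report something else, mostly with a low value. They report only what shows in the picture. A call takes as long as a camera call.
- robot.recognise(picture, target): "at" ([column, row] in pixels, amid what is visible of it).
- robot.outline_of(picture, target): "region" (400x640 bool, what is visible of it) and "at" ([column, row] in pixels, amid what is visible of it).
The state is a dict: "time_s": time; "joints": joint angles; "dq": joint speeds; "joint_efforts": joint torques, N m; "position": TCP position; "tcp_rot": TCP orientation; "wrist_force": force on the tool from outside, world axes, zero at the start; "wrist_torque": the same for the moment, N m; "opening": finger opening in mm; "finger_force": force on a finger pad.
Only numpy, scipy, OpenCV 4.12 (cv2) and the standard library are available. Lean on these libraries where they do the work, as an engineer would, in place of code of your own. Each camera call takes 0.05 s, during which the arm holds its last target. There are 200 camera calls.

## Working session

There is one attempt and no reset: what is moved stays moved. The work goes in short steps, Python scripts to look and compute and a shell command to move; the robot and the scene stay as the last step left them, time stands still between calls to the robot, and variables do not carry over. Pictures are saved under pics/ and viewed, at most 10 in all, crops included, and the job is handed in when it is done.

```bash
mkdir -p pics; ls
cat > h.py <<'E'
import numpy as np, cv2, json
from plant import robot
from scipy.spatial.transform import Rotation as Ro
def pts(f, s=None):
    """world points (400x640x3), nan where none"""
    K=np.array(f["intrinsics"],float); d=np.array(f["distortion"],float)
    v,u=np.mgrid[0:400,0:640].astype(np.float64)
    n=cv2.undistortPoints(np.stack([u.ravel(),v.ravel()],1)[:,None],K,d)[:,0].reshape(400,640,2)
    z=f["range_z"].astype(float).copy(); z[z<=0]=np.nan
    P=np.dstack([n[...,0]*z,n[...,1]*z,z])
    if "R" in f:
        return (P-np.array(f["t"]).ravel())@np.array(f["R"])
    T=np.array(f["tool_from_camera"]); P=P@T[:3,:3].T+T[:3,3]
    return P@Ro.from_quat(s["tcp_rot"]).as_matrix().T+np.array(s["position"])
E
python3 - <<'E'
from h import *
s=robot.observe(); print(s)
for n in ["top","side","wrist"]:
    f=robot.grab_frame(n); cv2.imwrite(f"pics/{n}0.png",f["color"])
    P=pts(f,s); print(n, "depth valid",np.isfinite(P[...,0]).mean())
    for t in ["cashbox","lid_handle","mat","bottle_a","cups_tall","cups_low","cup","terminal","calculator"]:
        for r in robot.outline_of(f,t)[:4]:
            if r["confidence"]<.3: continue
            p=P[r["region"]]; p=p[np.isfinite(p[:,0])]
            print(t,round(r["confidence"],2),np.round(r["at"]),r["region"].sum(), np.round(np.percentile(p,[5,50,95],axis=0)).tolist() if len(p) else None)
E
```

```text
pics
{'time_s': 0.0, 'joints': array([-1.35659185e+00,  4.91565255e-01,  1.55947173e+00, -1.81846112e-05,
        1.09168250e+00, -1.05599482e-01]), 'dq': array([-0.00139234, -0.00023338, -0.0002222 ,  0.00012245, -0.00219939,
       -0.00216022]), 'joint_efforts': array([-2.10854807e-03, -6.18434572e+01, -2.61596024e+01, -1.80767966e-04,
        4.01615223e-03,  9.47473779e-06]), 'position': array([ 196.46251629, -593.10414365,  255.71650734]), 'tcp_rot': array([ 9.87242070e-01,  1.59225555e-01, -3.86343382e-05, -5.62151070e-04]), 'wrist_force': array([-0.88055108,  0.03211225, -0.33958563]), 'wrist_torque': array([-0.02204499, -0.02202416, -0.01959733]), 'finger_force': 0.0, 'opening': 85.31201770998275}
top depth valid 0.99597265625
cashbox 0.75 [402. 228.] 3089 [[394.0, -313.0, 76.0], [465.0, -211.0, 89.0], [541.0, -111.0, 95.0]]
lid_handle 0.85 [402. 228.] 2953 [[395.0, -315.0, 85.0], [465.0, -214.0, 89.0], [537.0, -116.0, 95.0]]
mat 0.58 [272. 223.] 2684 [[415.0, 140.0, -2.0], [492.0, 236.0, 3.0], [570.0, 337.0, 8.0]]
bottle_a 0.91 [478. 182.] 1076 [[582.0, -489.0, 33.0], [613.
[... 1161 characters left out ...]
.72 [283. 195.] 641 [[710.0, 2.0, 7.0], [734.0, 38.0, 83.0], [768.0, 51.0, 154.0]]
cups_low 0.69 [246. 242.] 480 [[754.0, 269.0, 10.0], [775.0, 302.0, 75.0], [801.0, 313.0, 113.0]]
cup 0.59 [337. 320.] 670 [[387.0, 474.0, 7.0], [415.0, 490.0, 50.0], [443.0, 540.0, 83.0]]
terminal 0.63 [369. 219.] 726 [[323.0, -32.0, 1.0], [401.0, 14.0, 21.0], [465.0, 39.0, 38.0]]
terminal 0.51 [362. 173.] 1431 [[394.0, -313.0, 68.0], [467.0, -189.0, 88.0], [541.0, -104.0, 93.0]]
calculator 0.54 [380. 151.] 293 [[363.0, -517.0, 5.0], [420.0, -475.0, 13.0], [490.0, -442.0, 18.0]]
wrist depth valid 0.99590234375
calculator 0.65 [295.   6.] 817 [[352.0, -534.0, 6.0], [362.0, -504.0, 14.0], [373.0, -463.0, 16.0]]
```

Run:
```python
from h import *
for n in ["top","side"]:
    f=robot.grab_frame(n); P=pts(f)
    q=P.reshape(-1,3); q=q[np.isfinite(q[:,0])]
    roi=(q[:,0]>360)&(q[:,0]<600)&(q[:,1]>-350)&(q[:,1]<-60)
    lid=q[roi&(q[:,2]>80)&(q[:,2]<100)]; print(n,"lid",cv2.minAreaRect(lid[:,:2].astype(np.float32)),np.median(lid[:,2]))
    h=q[roi&(q[:,2]>112)&(q[:,2]<145)]; print("handle",len(h),h.mean(0) if len(h) else 0, np.percentile(h[:,2],95) if len(h) else 0, cv2.minAreaRect(h[:,:2].astype(np.float32)) if len(h)>3 else 0)
    r=robot.outline_of(f,"mat")
    if r:
        p=P[r[0]["region"]]; p=p[(p[:,2]<15)]; print("mat",cv2.minAreaRect(p[:,:2].astype(np.float32)))
    cv2.imwrite(f"pics/{n}c.png",cv2.resize(f["color"],(800,500)))
```

```text
top lid ((466.4438171386719, -217.82769775390625), (161.01431274414062, 223.0499725341797), 4.78355073928833) 89.18705773663119
handle 101 [ 398.17467449 -223.26811826  130.6418125 ] 135.54913484940036 ((398.177978515625, -223.99742126464844), (10.145636558532715, 109.5055923461914), 4.991581916809082)
mat ((491.5753173828125, 237.2960968017578), (223.17132568359375, 164.2917938232422), 77.00544738769531)
side lid ((468.2681579589844, -213.56541442871094), (160.57131958007812, 231.3087615966797), 4.86740779876709) 87.97938268163298
handle 43 [ 399.35807924 -209.01361125  128.383772  ] 133.41340294165738 ((400.38360595703125, -220.7808380126953), (9.682050704956055, 115.08026123046875), 5.071776866912842)
mat ((492.63885498046875, 239.21063232421875), (225.7271728515625, 161.3848876953125), 78.0813217163086)
```

View pics/topc.png

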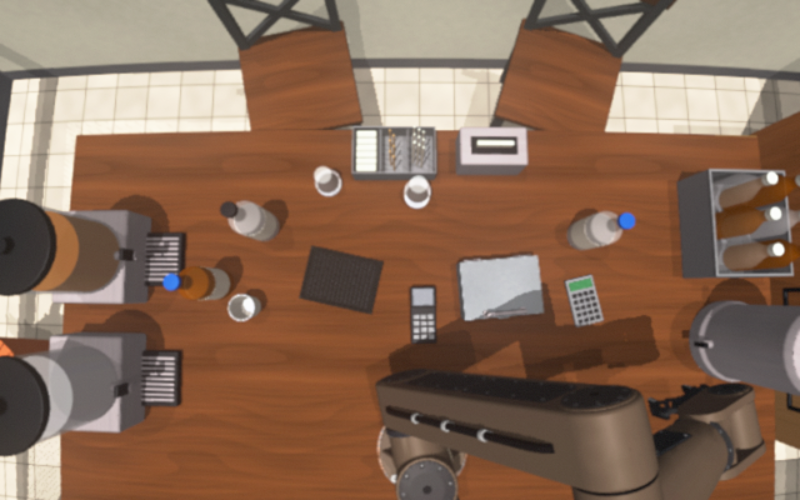

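View pics/sidec.png

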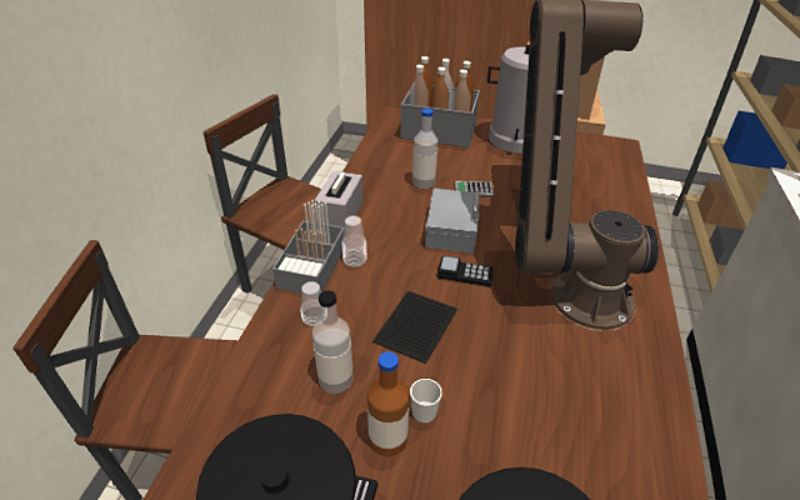

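```bash
cat >> h.py <<'E'
B=np.array([467.3,-216.,0]); YAW=np.deg2rad(4.9)
RB=Ro.from_euler('z',YAW).as_matrix()
# desired tool: y along box +x, z down
GR=np.column_stack([np.cross(RB[:,0],[0,0,-1]),RB[:,0],[0,0,-1]])
def row(target,Rt=None,start=None):
    """units of a row taking the tool (TCP) from start pose to target; gives shift, turn"""
    s=robot.observe(); p,R=start if start is not None else (s["position"],Ro.from_quat(s["tcp_rot"]).as_matrix())
    d=R.T@(np.array(target)-p)/40
    w=Ro.from_matrix(R.T@(GR if Rt is None else Rt)).as_rotvec()/np.deg2rad(8)
    return np.round(d,3).tolist(),np.round(w,2).tolist()
E
python3 - <<'E'
from h import *
print(row([399,-222,230]))
E
```

```text
([7.724, -7.221, 0.657], [0.0, 0.0, -9.57])
```

```bash
python3 -m inch '[[0,[1.2,-1.1,0.1],[0,0,-1.2]],[0,[2.3,-2.2,0.2],[0,0,-2.4]],[0,[3.4,-3.2,0.3],[0,0,-3.7]],[0,[4.3,-4.0,0.4],[0,0,-5]],[0,[5.2,-4.8,0.5],[0,0,-6.2]],[0,[6,-5.6,0.6],[0,0,-7.4]],[0,[6.8,-6.3,0.66],[0,0,-8.4]],[0,[7.4,-6.9,0.66],[0,0,-9.2]],[0,[7.724,-7.221,0.66],[0,0,-9.57]],[0,[7.724,-7.221,0.66],[0,0,-9.57]],[0,[7.724,-7.221,0.66],[0,0,-9.57]],[0,[7.724,-7.221,0.66],[0,0,-9.57]]]'
python3 - <<'E'
from h import *
s=robot.observe(); print(s["position"],row([399,-222,230]),s["joints"],s["dq"].round(3))
for k in (0,):
  f=robot.grab_frame("wrist"); P=pts(f,s)
  q=P.reshape(-1,3); q=q[np.isfinite(q[:,0])]
  roi=(q[:,0]>340)&(q[:,0]<470)&(q[:,1]>-350)&(q[:,1]<-60)
  h=q[roi&(q[:,2]>112)&(q[:,2]<145)]
  if len(h)>5: print(len(h),np.percentile(h,[2,50,98],axis=0),cv2.minAreaRect(h[:,:2].astype(np.float32)))
  l=q[(abs(q[:,2]-89)<6)&(q[:,1]<-60)&(q[:,1]>-350)]; print("lid",len(l),np.median(l[:,2]),cv2.minAreaRect(l[:,:2].astype(np.float32)) if len(l)>5 else 0)
cv2.imwrite("pics/w1.png",f["color"])
E
```

```text
time_s: 3.2
position: [398.7, -222.7, 229.9]
tcp_rot: [0.677, 0.736, -0.0, 0.0]
wrist_force: [0.2, -0.4, 0.3]
opening: 85.6
finger_force: 0.0
[ 398.74282142 -222.67226122  229.88748191] ([0.016, 0.008, -0.003], [0.0, 0.0, -0.01]) [-6.54033072e-01  2.88293978e-01  1.98760096e+00 -1.64596676e-04
  8.65571213e-01 -7.37532389e-01] [-0.     0.002  0.001 -0.     0.001  0.   ]
1853 [[ 390.56753644 -274.06691157  129.6253965 ]
 [ 397.86103021 -217.89635435  133.31674898]
 [ 405.68457259 -171.84727823  135.1383043 ]] ((398.0941467285156, -224.2664794921875), (9.850282669067383, 108.47100067138672), 4.956315040588379)
lid 39763 91.1623969368072 ((466.2286071777344, -218.81643676757812), (160.67237854003906, 220.56837463378906), 5.028680801391602)
```

View pics/w1.png

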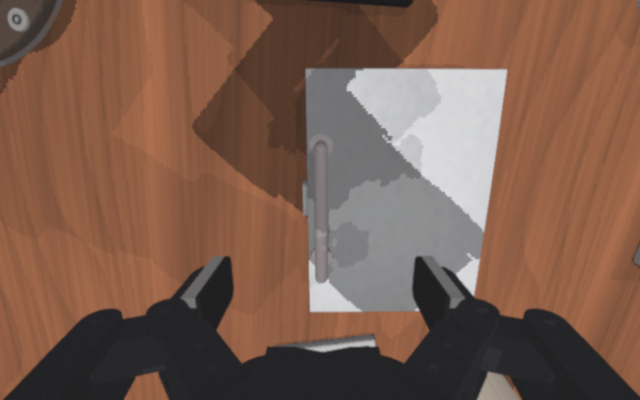

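```bash
sed -i 's/^B=.*/B=np.array([466.4,-217.8,0]); YAW=np.deg2rad(5.0)/' h.py
python3 -c "
from h import *
print(row([398.4,-223.7,132]))"
```

```text
([-0.026, -0.011, 2.447], [0.0, 0.0, -0.03])
```

```bash
python3 -m inch '[[0.2,[-0.03,-0.01,0.6],[0,0,0]],[0.2,[-0.03,-0.01,1.2],[0,0,0]],[0.2,[-0.03,-0.01,1.8],[0,0,0]],[0.2,[-0.03,-0.01,2.2],[0,0,0]],[0.2,[-0.03,-0.01,2.45],[0,0,0]],[0.4,[-0.03,-0.01,2.45],[0,0,0]],[0.6,[-0.03,-0.01,2.45],[0,0,0]],[0.8,[-0.03,-0.01,2.45],[0,0,0]],[1,[-0.03,-0.01,2.45],[0,0,0]],[1,[-0.03,-0.01,2.45],[0,0,0]],[1,[-0.03,-0.01,2.45],[0,0,0]],[1,[-0.03,-0.01,2.45],[0,0,0]]]'
python3 - <<'E'
import numpy as np
for th in np.arange(0,1.81,.09):
    x=-148*np.cos(th)+63*np.sin(th)+148; z=148*np.sin(th)+63*np.cos(th)-63
    print(round(th,2),round(x/40,2),round(-z/40,2))
E
```

```text
time_s: 4.75
position: [397.5, -223.3, 132.4]
tcp_rot: [0.676, 0.737, -0.001, -0.001]
wrist_force: [-12.1, -4.6, 8.8]
opening: 8.1
finger_force: 58.5
0.0 0.0 -0.0
0.09 0.16 -0.33
0.18 0.34 -0.64
0.27 0.55 -0.93
0.36 0.79 -1.2
0.45 1.05 -1.45
0.54 1.34 -1.68
0.63 1.64 -1.88
0.72 1.96 -2.05
0.81 2.29 -2.19
0.9 2.63 -2.3
0.99 2.99 -2.38
1.08 3.35 -2.43
1.17 3.71 -2.45
1.26 4.07 -2.43
1.35 4.43 -2.38
1.44 4.78 -2.3
1.53 5.12 -2.19
1.62 5.46 -2.04
1.71 5.77 -1.87
1.8 6.07 -1.67
```

```bash
python3 -m inch '[[1,[0,0.07,-0.16],[0,0,0]],[1,[0,0.16,-0.33],[0,0,0]],[1,[0,0.25,-0.49],[0,0,0]],[1,[0,0.34,-0.64],[0,0,0]],[1,[0,0.44,-0.79],[0,0,0]],[1,[0,0.55,-0.93],[0,0,0]],[1,[0,0.67,-1.07],[0,0,0]],[1,[0,0.79,-1.2],[0,0,0]]]'
python3 -c "
from h import *
f=robot.grab_frame('side'); cv2.imwrite('pics/s2.png',f['color'][80:280,240:560].repeat(2,0).repeat(2,1))"
```

```text
time_s: 5.75
position: [427.9, -220.7, 180.6]
tcp_rot: [0.676, 0.737, -0.002, -0.002]
wrist_force: [-19.5, -6.8, 12.6]
opening: 8.1
finger_force: 58.7
```

View pics/s2.png

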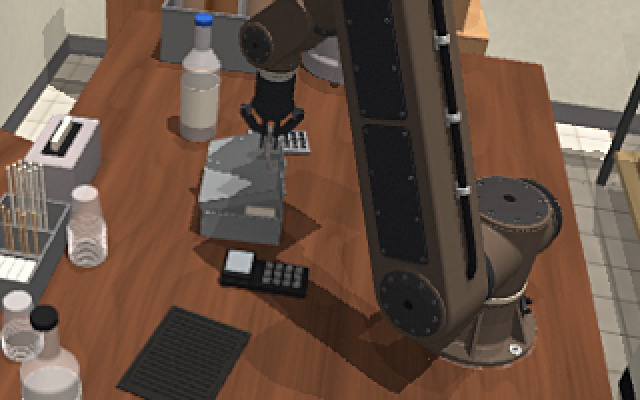

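Run:
```python
import numpy as np
for th in np.linspace(.36,1.08,11)[1:].tolist()+np.linspace(1.08,1.78,11)[1:].tolist():
    k=1+1.7/161
    x=(-148*np.cos(th)+63*np.sin(th))*k+148; z=(148*np.sin(th)+63*np.cos(th))*k-63
    print(round(th,2),round(x/40-.79,2),round(-z/40+1.2,2))
```

```text
0.43 0.18 -0.24
0.5 0.4 -0.42
0.58 0.64 -0.6
0.65 0.89 -0.75
0.72 1.15 -0.89
0.79 1.42 -1.0
0.86 1.69 -1.1
0.94 1.97 -1.18
1.01 2.26 -1.24
1.08 2.55 -1.27
1.15 2.84 -1.29
1.22 3.12 -1.28
1.29 3.4 -1.26
1.36 3.68 -1.21
1.43 3.96 -1.15
1.5 4.23 -1.07
1.57 4.5 -0.97
1.64 4.76 -0.85
1.71 5.01 -0.71
1.78 5.24 -0.55
```

```bash
python3 -m inch '[[1,[0,0.18,-0.24],[0,0,0]],[1,[0,0.4,-0.42],[0,0,0]],[1,[0,0.64,-0.6],[0,0,0]],[1,[0,0.89,-0.75],[0,0,0]],[1,[0,1.15,-0.89],[0,0,0]],[1,[0,1.42,-1.0],[0,0,0]],[1,[0,1.69,-1.1],[0,0,0]],[1,[0,1.97,-1.18],[0,0,0]],[1,[0,2.26,-1.24],[0,0,0]],[1,[0,2.55,-1.27],[0,0,0]]]'
```

```text
time_s: 7.05
position: [532.5, -211.6, 230.6]
tcp_rot: [0.676, 0.737, 0.0, -0.0]
wrist_force: [-2.1, -0.2, 0.1]
opening: 7.8
finger_force: 63.3
```

```bash
python3 -m inch '[[1,[0,0.29,-0.02],[0,0,0]],[1,[0,0.57,-0.01],[0,0,0]],[1,[0,0.85,0.01],[0,0,0]],[1,[0,1.13,0.06],[0,0,0]],[1,[0,1.41,0.12],[0,0,0]],[1,[0,1.68,0.2],[0,0,0]],[1,[0,1.95,0.3],[0,0,0]],[1,[0,2.21,0.42],[0,0,0]],[1,[0,2.46,0.56],[0,0,0]],[1,[0,2.69,0.72],[0,0,0]],[1,[0,2.69,0.72],[0,0,0]]]'
python3 -c "
from h import *
f=robot.grab_frame('side'); cv2.imwrite('pics/s3.png',f['color'][80:280,240:560].repeat(2,0).repeat(2,1))"
```

```text
time_s: 8.43
position: [640.5, -202.4, 201.6]
tcp_rot: [0.676, 0.737, 0.001, 0.001]
wrist_force: [0.9, 4.7, 0.5]
opening: 7.8
finger_force: 60.3
```

View pics/s3.png

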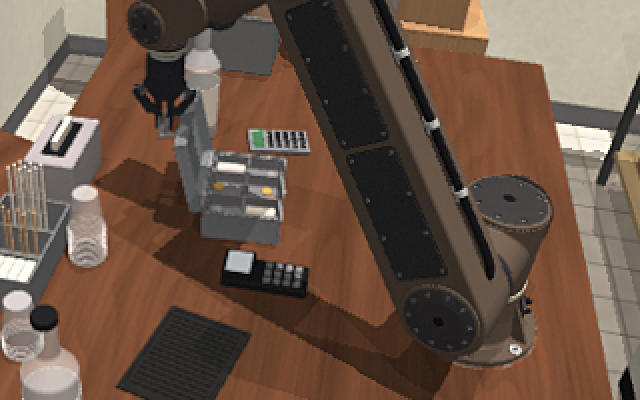

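```bash
python3 -m inch '[[0.85,[0,0,0],[0,0,0]],[0.75,[0,0,0],[0,0,0]],[0.7,[0,0,0],[0,0,0]],[0.7,[0,0,0],[0,0,0]],[0.7,[0,0,-0.4],[0,0,0]],[0.7,[0,0,-1],[0,0,0]],[0.7,[0,0,-1.7],[0,0,0]],[0.7,[0,0,-2.5],[0,0,0]],[0.7,[0,0,-2.5],[0,0,0]],[0.7,[0,-1,-2.5],[0,0,0]],[0.7,[0,-2,-2.5],[0,0,0]],[0.7,[0,-3,-2.5],[0,0,0]],[0.7,[0,-4,-2.3],[0,0,0]],[0.5,[0,-4.36,-1.5],[0,0,0]],[0.3,[0,-4.36,-0.8],[0,0,0]],[0.2,[0,-4.36,-0.7],[0,0,0]],[0.2,[0,-4.36,-0.7],[0,0,0]],[0.2,[0,-4.36,-0.7],[0,0,0]]]'
python3 - <<'E'
from h import *
s=robot.observe()
f=robot.grab_frame("wrist"); P=pts(f,s)
for t in ["tray_grip","coin_tray","roll_a_center"]:
    for r in robot.outline_of(f,t)[:2]:
        p=P[r["region"]]; print(t,r["confidence"],r["at"],np.nanpercentile(p,[3,50,97],axis=0).round(1).tolist())
q=(P.reshape(-1,3)-B)@RB; q=q[np.isfinite(q[:,0])]
h=q[(abs(q[:,0])<25)&(abs(q[:,1])<37)&(q[:,2]>70)&(q[:,2]<100)]
print("fin (box frame)",len(h),np.percentile(h,[2,50,98],axis=0).round(1),cv2.minAreaRect(h[:,:2].astype(np.float32)))
g=robot.grab_frame("side"); S=(pts(g).reshape(-1,3)-B)@RB; l=S[(S[:,2]>100)&(S[:,2]<215)&(S[:,0]>75)&(S[:,0]<150)&(abs(S[:,1])<100)]
print("lid slope fit",len(l),np.polyfit(l[:,2],l[:,0],1) if len(l)>9 else 0)
cv2.imwrite("pics/w4.png",f["color"]); cv2.imwrite("pics/s4.png",g["color"])
E
```

```text
time_s: 10.72
position: [465.7, -217.7, 230.8]
tcp_rot: [0.676, 0.737, 0.0, 0.001]
wrist_force: [-0.1, 0.2, 0.2]
opening: 68.5
finger_force: 0.0
tray_grip 0.81 [320.6, 179.8] [[390.4, -321.8, 34.1], [465.8, -210.2, 36.2], [537.7, -118.6, 65.5]]
roll_a_center 0.62 [286.2, 123.3] [[397.1, -165.0, 48.8], [424.7, -153.3, 56.7], [451.9, -141.9, 59.3]]
fin (box frame) 840 [[ -6.7 -29.6  77.4]
 [ -1.2   0.2  83.9]
 [  4.2  27.5  85.4]] ((-1.3033866882324219, -1.549337387084961), (11.146321296691895, 59.003517150878906), 0.034905094653367996)
lid slope fit 225 [ 0.20678823 96.30839904]
```

View pics/w4.png

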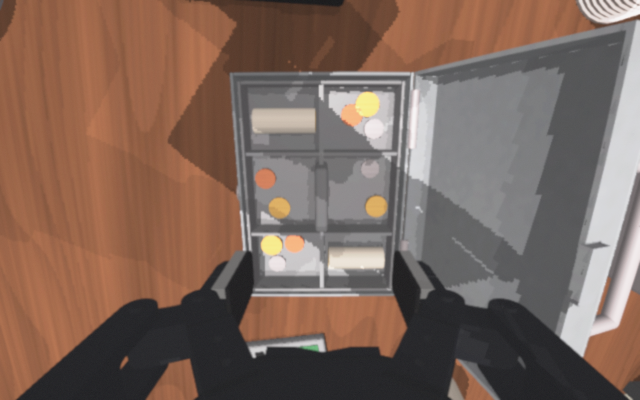

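```bash
python3 -c "
from h import *
print(row(B+RB@np.array([-1.25,-1,77.5])))"
```

```text
([-0.032, -0.008, 3.819], [0.0, 0.0, -0.01])
```

```bash
python3 -m inch '[[0.45,[-0.03,-0.01,1],[0,0,0]],[0.45,[-0.03,-0.01,2],[0,0,0]],[0.45,[-0.03,-0.01,2.8],[0,0,0]],[0.45,[-0.03,-0.01,3.4],[0,0,0]],[0.45,[-0.03,-0.01,3.7],[0,0,0]],[0.45,[-0.03,-0.01,3.82],[0,0,0]],[0.5,[-0.03,-0.01,3.82],[0,0,0]],[0.6,[-0.03,-0.01,3.82],[0,0,0]],[0.65,[-0.03,-0.01,3.82],[0,0,0]],[0.7,[-0.03,-0.01,3.82],[0,0,0]],[0.74,[-0.03,-0.01,3.82],[0,0,0]],[0.78,[-0.03,-0.01,3.82],[0,0,0]],[0.82,[-0.03,-0.01,3.82],[0,0,0]],[0.86,[-0.03,-0.01,3.82],[0,0,0]],[0.9,[-0.03,-0.01,3.82],[0,0,0]],[0.95,[-0.03,-0.01,3.82],[0,0,0]],[1,[-0.03,-0.01,3.82],[0,0,0]],[1,[-0.03,-0.01,3.82],[0,0,0]]]'
```

```text
time_s: 13.22
position: [464.8, -218.8, 77.2]
tcp_rot: [0.676, 0.737, -0.0, -0.0]
wrist_force: [-4.0, -1.1, 5.9]
opening: 11.2
finger_force: 58.8
```

```bash
python3 -m inch '[[1,[-0.0,0,-0.1],[0,0,0]],[1,[0,0,-0.3],[0,0,0]],[1,[0,0,-0.6],[0,0,0]],[1,[0,0,-0.9],[0,0,0]],[1,[0,0,-1.2],[0,0,0]],[1,[0,0,-1.5],[0,0,0]],[1,[0,0,-1.8],[0,0,0]],[1,[0,0,-2.05],[0,0,0]],[1,[0,0,-2.15],[0,0,0]],[1,[0,0,-2.2],[0,0,0]],[1,[0,0,-2.2],[0,0,0]],[1,[0,0,-2.2],[0,0,0]]]'
python3 - <<'E'
from h import *
print(row([492,238,155]))
f=robot.grab_frame("side"); cv2.imwrite('pics/s5.png',f['color'][80:280,240:560].repeat(2,0).repeat(2,1))
E
```

```text
time_s: 14.72
position: [464.9, -218.7, 164.8]
tcp_rot: [0.676, 0.737, -0.0, -0.0]
wrist_force: [0.6, -0.8, -4.9]
opening: 11.2
finger_force: 58.4
([11.318, 1.648, 0.247], [-0.0, -0.0, -0.01])
```

View pics/s5.png

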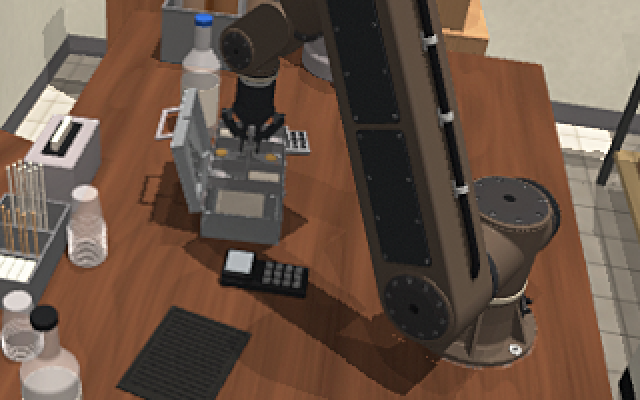

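```bash
python3 -m inch '[[1,[0.1,0,0],[0,0,0]],[1,[0.3,0,0],[0,0,0]],[1,[0.6,0,0],[0,0,0]],[1,[1,0,0],[0,0,0]],[1,[1.5,0,0],[0,0,0]],[1,[2,0,0],[0,0,0]],[1,[2.5,0,0],[0,0,0]],[1,[3,0,0],[0,0,0]],[1,[3.5,0,0],[0,0,0]],[1,[4,0,0],[0,0,0]],[1,[4.5,0,0],[0,0,0]],[1,[5,0,0],[0,0,0]],[1,[5.5,0.1,0],[0,0,0]],[1,[6,0.2,0],[0,0,0]],[1,[6.4,0.35,0],[0,0,0]],[1,[6.8,0.5,0],[0,0,0]],[1,[7.1,0.6,0],[0,0,0]],[1,[7.3,0.65,0],[0,0,0]],[1,[7.4,0.7,0],[0,0,0]],[1,[7.4,0.7,0],[0,0,0]]]' && python3 -c "
from h import *
print(row([492,238,155]))"
```

```text
time_s: 17.27
position: [467.8, 78.5, 165.0]
tcp_rot: [0.676, 0.737, -0.0, 0.0]
wrist_force: [0.0, 0.5, -5.7]
opening: 11.2
finger_force: 58.5
([3.921, 0.943, 0.25], [-0.0, 0.0, -0.01])
```

```bash
python3 -m inch '[[1,[0.1,0.02,0],[0,0,0]],[1,[0.3,0.07,0.02],[0,0,0]],[1,[0.6,0.15,0.04],[0,0,0]],[1,[1,0.25,0.06],[0,0,0]],[1,[1.4,0.35,0.09],[0,0,0]],[1,[1.8,0.45,0.12],[0,0,0]],[1,[2.2,0.55,0.15],[0,0,0]],[1,[2.6,0.65,0.18],[0,0,0]],[1,[3,0.74,0.2],[0,0,0]],[1,[3.4,0.82,0.22],[0,0,0]],[1,[3.65,0.88,0.24],[0,0,0]],[1,[3.82,0.92,0.25],[0,0,0]],[1,[3.9,0.94,0.25],[0,0,0]],[1,[3.92,0.94,0.25],[0,0,0]],[1,[3.92,0.94,0.25],[0,0,0]],[1,[3.92,0.94,0.25],[0,0,0]],[1,[3.92,0.94,0.25],[0,0,0]],[1,[3.92,0.94,0.25],[0,0,0]]]'
python3 -c "
from h import *
f=robot.grab_frame('side'); cv2.imwrite('pics/s6.png',f['color'][80:330,200:540].repeat(2,0).repeat(2,1))
S=(pts(f).reshape(-1,3)-B)@RB; l=S[(S[:,2]>100)&(S[:,2]<215)&(S[:,0]>75)&(S[:,0]<150)&(abs(S[:,1])<100)]
print(len(l),np.polyfit(l[:,2],l[:,0],1))
print(robot.observe()['dq'].round(3))"
```

```text
time_s: 19.52
position: [491.8, 237.9, 155.1]
tcp_rot: [0.676, 0.737, -0.0, 0.0]
wrist_force: [-0.2, -0.2, -5.4]
opening: 11.3
finger_force: 58.5
82 [  0.18362848 102.27088797]
[-0.     0.001  0.     0.001  0.     0.001]
```

View pics/s6.png

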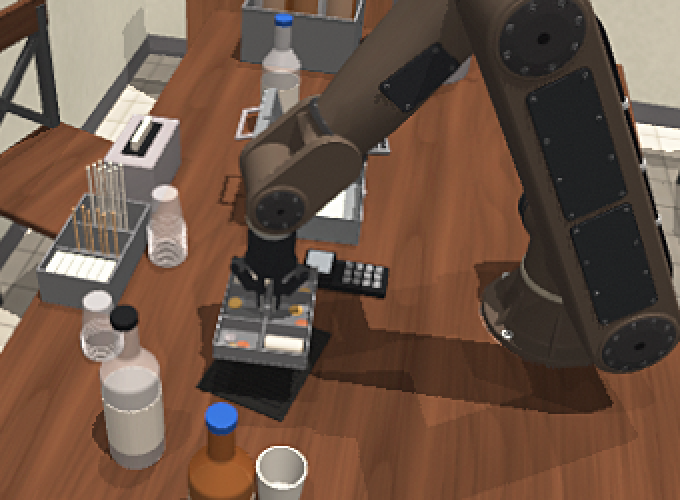

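The tray (around (265,310)) hangs level over the mat with a roll visible at (285,343). The lid is still open behind it at (265,115), and nothing else has moved, so I'm handing in.

```bash
python3 -c "
from plant import robot
print(robot.finish_job())"
```

```text
the job is handed in; nothing more can be done
None
```

I handed the job in with the lid standing open and the tray held level and still over the mat centre, about 10 cm up; the hand-in call gave no verdict, and the last picture showed one coin roll clearly in the tray.

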